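# Unhook the jam caddy and load it into its spring dock

## Robot

A 7-joint arm with a two-finger parallel gripper is mounted at the origin on the work surface. World frame = base frame: x ahead of the robot, y to its left, z up, the work surface at z = 0. Lengths are in m, angles in rad, forces in N, time in s.
With the tool pointing down it reaches from about 0.425 to 0.925 m from the base axis. Payload 6.8 kg.
Tool frame: the origin (TCP) lies midway between the tips of the shut fingers; the grasp point (between the pads) lies 19 mm behind it; z points along the fingers, y is the line along which they close (so a half turn about z gives the same grasp; the last joint's range is limited). The gripper opens to 85 mm and grips with 20 to 120 N. Pads are 22 mm wide; open, the fingers measure 114 mm over their backs; the gripper's body (76 mm by 85 mm) begins 54 mm behind the grasp point. The pads swing forward as they close: fully open they stand 13 mm farther back than shut.
Start: joints at [1.006, 0.477, 0.022, 1.555, -0.011, 1.109, -0.083], TCP at [0.298, -0.606, 0.231] pointing down, gripper open.
Joint ranges: [-2.96, 2.96], [-0.34, 2.1], [-1.41, 1.46], [0.24, 2.44], [-1.37, 4.51], [0.17, 1.92], [-2.96, 2.96]. Speed limits (rad/s): [2.39, 2.39, 3.14, 3.14, 3.14, 3.14, 3.14].

## Interface

Orientations are given as a unit quaternion [w, x, y, z].
In Python, from station import bot, imaging gives the robot as it stands.
- The arm moves only by the tool move_arm, never from a script. Its argument "commands" is a list that holds one entry, the list of rows, each a list of 7 numbers: the shift along the tool's x, y, z in m, then the turn, a rotation vector about the tool's x, y, z in degrees, then the finger opening in m, from 0 to 0.0854. In form: [[[x, y, z, rx, ry, rz, grip], ...]]. A call has 1 to 20 rows; each row shifts and turns the commanded pose from where the row before left it, along the tool's axes as they then stand; what a row does not reach is not made up. A row lasts 1/8 s, in which the tool goes at most 62.5 mm and 10.7 degrees, less where a joint would pass 70% of its speed; a pose out of reach is approached as far as the arm can. A call is refused whole if a number of a shift passes 0.0625 or a number of a turn 10.7, either way. A call with a gripper value outside its range is refused whole. The fingers move at their own pace and stop on an object; "squeeze" is the grip in N (left out, the last holds). Time passes only in rows, so rows that do not move let the fingers close. It gives the time, the measured TCP pose, the force, the opening and the grip force at its end, in the units of the state.
- bot.get_obs(): the state, without advancing time (a new reading comes with each control period).
- imaging.read_camera(name): name is "scene" or "top" or "wrist"; returns the picture (384x512x3 uint8, red, green, blue); there is no depth.
- imaging.calibration(name): a dict with "intrinsics" (3x3 intrinsics, pixels), "k1" (the pictures are not rectified: a ray, as slopes to the right and down, at radius r is drawn at 1 + k1 r^2 times it, then the intrinsics apply), "extrinsics" (4x4, takes a point from camera to world coordinates); the wrist camera has in their place "mount" (4x4, takes a point from camera to tool coordinates, whose origin is the TCP and whose axes are the flange's). Camera axes: x right, y down, z forward; pixel columns grow to the right and rows downward; lengths in m; the calibration is good to about 2 mm. A picture is of the moment at which its call begins: read the wrist's pose just before it. calibration takes no time and is no camera call.
- bot.hand_in(): hands the job in; it is judged then, once.
The state is a dict: "t": time; "q": joint angles; "joint_vel": joint speeds; "joint_torque": joint torques, N m; "eef_pos": TCP position; "tool_rot": TCP orientation; "contact_force": force on the tool from outside, world axes, zero at the start; "torque": the same for the moment, N m; "gripper_width": opening from 0.0 (shut) to 1.0 (fully open); "grasp_force": force on a finger pad.
Only numpy, scipy, OpenCV 4.12 (cv2) and the standard library are available. Lean on these libraries where they do the work, as an engineer would, in place of code of your own. Each camera call takes 0.05 s, during which the arm holds its last target. There are 200 camera calls.

## Task

The white jam caddy hangs by its two ears on the stand's deep upturned hooks, under a lamp bar. Lift it off the hooks without touching the lamp, press its flat side against the green spring plate of the dock and let it down gently behind the green front lip, so that it stands upright and flat on the dock's floor, held by the spring. Leave it there and do not disturb the other things on the counter.

Things in the scene. Friction and masses are not known exactly. Their poses are not given: they have to be found in the camera images.
- caddy_center (a point): Centre of the jam caddy, a rigid white box 70 mm deep (own x), 100 wide (y), 80 high, with a wooden grip rising from its middle to 160 mm overall: underside 80 mm below this point, z up. Hangs upright; 0.25 to 0.5 kg; same after half a turn about z. Jars fixed inside stay below the rim. A round steel ear, 10 mm thick, sticks out at each end to y = +-82 mm, 5 mm above this point.
- caddy_grip (a point): Where to grip the caddy: on the wooden grip, 50 mm above its centre. The grip is 24 mm wide along the caddy's y, 14 mm thick along x, and runs from the box's rim (50 mm below this point) to its top (30 mm above). Pinch it across the 24 mm with the tool leaning 25 to 45 degrees to the stand's -x (hand out in front), because of the lamp bar above.
- stand: Fixed steel hook stand; origin on the counter right under the middle of the hanging caddy, x from the hooks' open front towards the posts, y along the ears, z up. Posts at x = +66, y = +-66 mm, 440 mm high; from each an 8 mm bar comes out towards -x to form a deep upturned hook, trough at x = 0, top of the bar there 184 mm above the counter. The hanging caddy's underside is 104 mm up.
- hook_tips (a point): Midway between the tops of the two upturned hook tips (each 66 mm to the side of this point): 226 mm above the counter, at stand x = -22 mm, outer face at -26 mm. The ears' undersides must rise 42 mm from the trough to pass the tips; then the caddy can be drawn out towards the stand's -x.
- lamp: White lamp bar on the stand's posts, above the caddy: 200 mm along y, from x = 0 to x = +50 mm, underside 418 mm and top 450 mm above the counter. Same origin and axes as the stand. It must not be touched.
- dock: Fixed spring dock; origin on the counter under the middle of a seated caddy, x from the lip towards the spring plate, z up. Floor 6 mm thick; side rails with inner faces at y = +-58 mm, tops at 26 mm; grey block behind the plate from x = +68 to +98 mm, 95 mm high. A seated caddy stands on the floor against the lip, sides parallel to the dock's, centre 86 mm above the counter.
- lip (a point): Middle of the inner top edge of the dock's green front lip: at dock x = -36 mm, 24 mm above the counter (18 mm above the floor). The lip is 8 mm thick, towards the dock's -x.
- pusher (a joint): How far the green spring plate is pressed back along the dock's +x, in m: 0 free, 0.036 at its stop; 1 N to start, 0.18 N more per mm. Plate 90 mm wide, from 10 to 105 mm above the counter, front face at dock x = +20 mm when free, so 56 mm from the lip: the 70 mm deep caddy goes in only with the plate pressed back over 14 mm (3.5 N).
- tumbler_a: Bystander, leave alone: clear tumbler, 66 mm wide, 90 mm high; origin at the centre of its underside.
- tumbler_b: Bystander, leave alone: clear tumbler, 66 mm wide, 90 mm high; origin at the centre of its underside.
- jug: Bystander, leave alone: amber glass jug with a side handle, 110 mm wide, 170 mm high; origin at the centre of its underside.
- sugar_jar: Bystander, leave alone: clear lidded jar, 70 mm wide, 100 mm high; origin at the centre of its underside.
- mug: Bystander, leave alone: white mug, 80 mm wide, 85 mm high; origin at the centre of its underside.
- bowl: Bystander, leave alone: white bowl, 130 mm wide, 50 mm high; origin at the centre of its underside.
- saucer: Bystander, leave alone: white saucer, 140 mm wide, 18 mm high; origin at the centre of its underside.

How it is judged:
On the way, in this order (a step that is already met when the one before it is completed fails the run):
1. the caddy is off the hooks and drawn out in front of their tips (x of caddy_center in the frame of stand below -0.06 m and contact force between caddy and stand below 0.2 N), for 0.1 s.
2. the caddy presses the spring plate back (value of joint pusher above 0.01 m and contact force between caddy and pusher above 0.5 N), for 0.1 s.
At the end, for the whole second after the job is handed in: The caddy rests on the dock's floor behind the lip: centre within 6 mm of its seated place along the dock's x, 14 mm along y, 82 to 89.5 mm above the counter, within 0.07 rad of upright and 0.15 rad of parallel to the dock; the plate still pressed back over 9 mm; at rest (x of caddy_center in the frame of dock between -0.006 and 0.006 m and y of caddy_center in the frame of dock between -0.014 and 0.014 m and z of caddy_center in the frame of dock between 0.082 and 0.0895 m and angle between caddy_center's own z axis and vertical below 0.07 rad and angle between the x axis of caddy_center and the x axis of dock, either way round below 0.15 rad and value of joint pusher above 0.009 m and linear speed of caddy below 0.02 m/s); the robot touches nothing.
It fails at once if the robot or the caddy touches the lamp bar (contact force between any of the arm, the fingers, caddy and lamp above 1 N).
It fails at once if the caddy is wrenched against the hooks (over 30 N) (contact force between caddy and stand above 30 N).
It fails at once if the caddy is slammed into the dock (over 60 N) (contact force between caddy and dock above 60 N).
It fails at once if another thing on the counter is pushed more than 30 mm (distance of any of tumbler_a, tumbler_b, jug, sugar_jar, mug, bowl, saucer from where it was at the start of the episode above 0.03 m).
It also fails if it takes over 45 s, if anything falls off the work surface, if the arm or the gripper's body presses on something with over 40 N, if the wrist force passes 120 N, or if a joint passes its speed limit or range.

## Working session

There is one attempt and no reset: what is moved stays moved. The work goes in short steps, Python scripts to look and compute and a tool call to move; the robot and the scene stay as the last step left them, time stands still between calls to the robot, and variables do not carry over. Pictures are saved under pics/ and viewed, at most 10 in all, crops included, and the job is handed in when it is done.

Besides the shell and the picture viewer there is one more tool, called in YAML: its name, and indented under it one key for each argument. move_arm: Moves the arm, as the interface text tells. Its arguments: {"type":"object","properties":{"commands":{"type":"array","items":{"type":"array","items":{"type":"array","items":{"type":"number"}}}},"squeeze":{"type":"number"}},"required":["commands"]}

```bash
mkdir -p pics; ls
cat > h.py <<'E'
import numpy as np, cv2
from station import bot, imaging
from scipy.spatial.transform import Rotation as R
E
python3 - <<'E'
from h import *
print(bot.get_obs())
for n in ("scene","top","wrist"):
    print(n,imaging.calibration(n))
for n in ("scene","top"):
    cv2.imwrite(f"pics/{n}0.png",cv2.cvtColor(imaging.read_camera(n),cv2.COLOR_RGB2BGR))
E
```

```text
pics
{'t': 0.0, 'q': array([ 1.00591458,  0.4778183 ,  0.02231684,  1.55645936, -0.01150738,
        1.10930926, -0.08310884]), 'joint_vel': array([ 7.68679737e-04,  3.24009169e-05, -8.78199221e-04,  7.89071576e-04,
        1.67295020e-03,  6.85567582e-04,  5.61027234e-04]), 'joint_torque': array([-1.43789093e-03, -5.96447539e+01,  1.60782795e+00, -2.81191278e+01,
        1.26418151e-02,  9.34084004e-03, -2.07858102e-05]), 'eef_pos': array([ 0.29745189, -0.60525608,  0.23030974]), 'tool_rot': array([-8.93191553e-04,  9.74028189e-01,  2.26424856e-01, -2.70578955e-04]), 'contact_force': array([-0.17485742, -0.02872476,  0.25677666]), 'torque': array([-0.05273582, -0.03769348, -0.03592102]), 'grasp_force': 0.0, 'gripper_width': 0.9980798792639783}
scene {'intrinsics': array([[411.38931794,   0.        , 255.09291919],
       [  0.        , 411.38931794, 186.52051072],
       [  0.        ,   0.        ,   1.        ]]), 'k1': -0.1439586818287454, 'extrinsics': array([[ 6.60646640e-01,  4.70039367e-01, -5.85328122e-01,
         1.46602978e+00],
       [ 7.50696885e-01, -4.13185862e-01,  
[... 530 characters left out ...]
52287,  0.0245681 ],
       [ 0.01665702, -0.14489308, -0.9893071 ,  1.51021449],
       [ 0.        ,  0.        ,  0.        ,  1.        ]])}
wrist {'intrinsics': array([[308.81201029,   0.        , 258.31899599],
       [  0.        , 308.81201029, 191.71246407],
       [  0.        ,   0.        ,   1.        ]]), 'k1': -0.020450101611424246, 'mount': array([[-5.09876193e-05, -9.51716242e-01, -3.06979141e-01,
         7.94163788e-02],
       [ 9.99999875e-01,  1.04273320e-04, -4.89369489e-04,
        -2.76488729e-04],
       [ 4.97750625e-04, -3.06979127e-01,  9.51716117e-01,
        -1.41357036e-01],
       [ 0.00000000e+00,  0.00000000e+00,  0.00000000e+00,
         1.00000000e+00]])}
```

View pics/scene0.png

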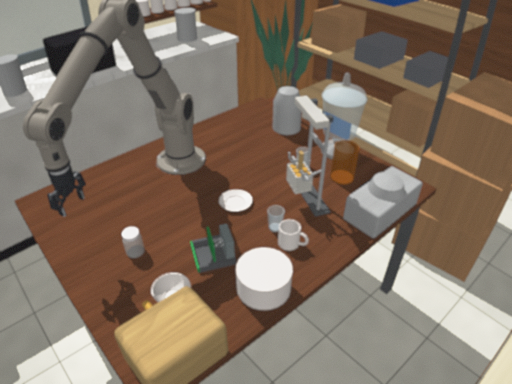

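View pics/top0.png

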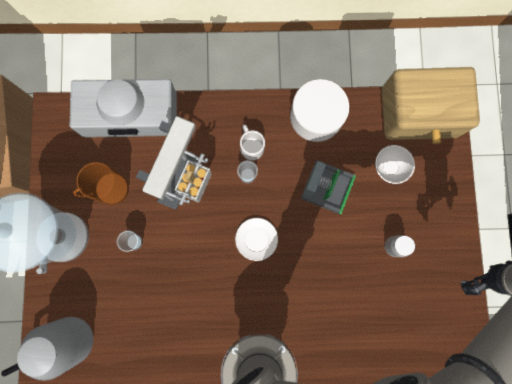

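Run:
```python
from h import *
t=cv2.imread("pics/top0.png");s=cv2.imread("pics/scene0.png")
f=lambda im,x,y,w,h:cv2.resize(im[y:y+h,x:x+w],(400,300),interpolation=cv2.INTER_CUBIC)
c=np.vstack([np.hstack([f(t,135,112,100,75+0) if 0 else f(t,130,112,100,105-30),f(t,290,150,80,60)]),np.hstack([f(s,260,80,120,90) if 0 else f(s,250,90,170,128),f(s,180,220,80,60)])])
cv2.imwrite("pics/c1.png",c)
```

```text
(no output)
```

View pics/c1.png

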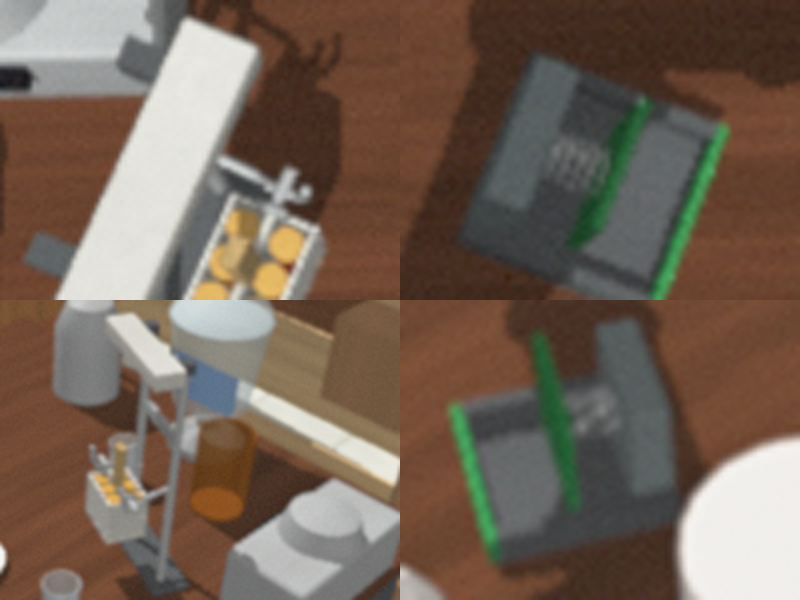

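```bash
cat >> h.py <<'E'
def pose(o=None):
    o=o or bot.get_obs(); q=o['tool_rot']; T=np.eye(4)
    T[:3,:3]=R.from_quat([q[1],q[2],q[3],q[0]]).as_matrix(); T[:3,3]=o['eef_pos']; return T
def cam(n,T=None):
    c=imaging.calibration(n)
    return c['intrinsics'],c['k1'],(c['extrinsics'] if n!='wrist' else T@c['mount'])
def rays(c,px):
    K,k,E=c; px=np.atleast_2d(np.asarray(px,float))
    n=cv2.undistortPoints(px[:,None],K,np.array([k,0,0,0.]))[:,0]
    d=np.c_[n,np.ones(len(n))]@E[:3,:3].T
    return E[:3,3],d
def onz(c,px,z):
    o,d=rays(c,px); return o+d*((z-o[2])/d[:,2])[:,None]
def proj(c,P):
    K,k,E=c; P=np.atleast_2d(P); p=(P-E[:3,3])@E[:3,:3]
    return cv2.projectPoints(p,np.zeros(3),np.zeros(3),K,np.array([k,0,0,0.]))[0][:,0]
def tri(l):
    A=0;b=0
    for c,px in l:
        o,d=rays(c,px);d=d[0]/np.linalg.norm(d);M=np.eye(3)-np.outer(d,d);A=A+M;b=b+M@o
    return np.linalg.solve(A,b)
def fr(o,yaw):
    T=np.eye(4);T[:3,:3]=R.from_euler('z',yaw).as_matrix();T[:3,3]=o;return T
def app(T,P): return np.atleast_2d(P)@T[:3,:3].T+T[:3,3]
def grab(n,f=None):
    T=pose(); im=cv2.cvtColor(imaging.read_camera(n),cv2.COLOR_RGB2BGR)
    if f: cv2.imwrite(f'pics/{f}.png',im)
    return cam(n,T),im
E
python3 - <<'E'
from h import *
t=cv2.imread("pics/top0.png");c=cam('top')
m=np.zeros(t.shape[:2],np.uint8);m[112:205,138:200]=1
w=((t.min(2)>190)&(m>0)).astype(np.uint8)
n,l,st,ce=cv2.connectedComponentsWithStats(w);k=1+st[1:,4].argmax();print(st[1:])
cn=cv2.findContours((l==k).astype(np.uint8),cv2.RETR_EXTERNAL,cv2.CHAIN_APPROX_NONE)[0][0]
P=onz(c,cn[:,0],.45)[:,:2].astype(np.float32)
r=cv2.minAreaRect(P);print(r); print(cv2.boxPoints(r))
hsv=cv2.cvtColor(t,cv2.COLOR_BGR2HSV)
g=((abs(hsv[...,0].astype(int)-65)<15)&(hsv[...,1]>110)&(hsv[...,2]>60)).astype(np.uint8)
n,l,st,ce=cv2.connectedComponentsWithStats(g)
for i in range(1,n):
    if st[i,4]<25: continue
    print(st[i],ce[i])
    ys,xs=np.nonzero(l==i);print(hsv[ys,xs].mean(0))
    for z in(.024,.105): print(z,cv2.minAreaRect(onz(c,np.c_[xs,ys],z)[:,:2].astype(np.float32)))
E
```

```text
[[ 138  112   29   15  355]
 [ 143  117   51   81 1562]
 [ 185  152    8    4   10]
 [ 185  167    1    1    1]
 [ 196  166    2    4    5]
 [ 184  169    1    1    1]
 [ 182  173    1    1    1]
 [ 180  175    2    4    5]
 [ 178  182    1    1    1]
 [ 176  184    2    4    4]
 [ 186  184    4    8   12]
 [ 198  190    2    2    2]
 [ 167  193    8    4   10]
 [ 179  192    2    1    2]
 [ 182  194    4    8    8]
 [ 191  197    2    1    2]
 [ 194  198    2    1    2]]
((0.6083754301071167, 0.21108019351959229), (0.04684363305568695, 0.1963903158903122), 65.82369995117188)
[[0.5092007  0.22992812]
 [0.6883656  0.14949732]
 [0.70755017 0.19223227]
 [0.5283853  0.27266306]]
[324 171  16  28 113] [331.59292035 184.50442478]
[ 67.91150442 138.03539823  82.92035398]
0.024 ((0.5990771651268005, -0.2598543167114258), (0.016076015308499336, 0.10521068423986435), 65.22947692871094)
0.105 ((0.586153507232666, -0.24435308575630188), (0.015199856832623482, 0.09947660565376282), 65.22950744628906)
[340 176  16  38 104] [346.63461538 193.85576923]
[ 66.06730769 136.25       135.75      ]
0.024 ((0.5651639699935913, -0.30899423360824585), (0.00954356323927641, 0.1361987292766571), 66.14835357666016)
0.105 ((0.5540887117385864, -0.29081469774246216), (0.009023435413837433, 0.12877577543258667), 66.14830017089844)
```

move_arm:
  commands:
    - [[0, 0, -0.03, 0, 0, -9.9, 0.06], [0, 0, -0.03, 0, 0, -9.9, 0.06], [0, 0, -0.03, 0, 0, -9.9, 0.06], [0, 0, -0.03, 0, 0, -9.9, 0.06], [0.02, 0, 0, 0, 10.5, 0, 0.06], [0.02, 0, 0, 0, 10.5, 0, 0.06], [0.02, 0, 0, 0, 10.5, 0, 0.06], [0.02, 0, 0, 0, 10.5, 0, 0.06], [0, 0, 0, 0, 0, 0, 0.06]]

```text
t: 1.23
eef_pos: [0.3269, -0.5382, 0.3693]
tool_rot: [-0.196, 0.785, 0.505, 0.301]
contact_force: [-0.6, -0.8, 0.4]
gripper_width: 0.704
grasp_force: 0.0
```

```bash
cat >> h.py <<'E'
a=np.radians(65.8)
S=fr([.5981,.1883,0],a); D=fr([.581,-.272,0],np.radians(66))
def to(grasp_w):   # tool-axes shift to bring grasp point (19 mm behind TCP) to world point
    T=pose(); g=T[:3,3]-.019*T[:3,2]; return T[:3,:3].T@(np.asarray(grasp_w).ravel()-g)
E
python3 - <<'E'
from h import *
T=pose();o=bot.get_obs();print(o['t'],T.round(3),o['q'].round(2),o['contact_force'])
# desired: wrist cam looking at dock from distance
print('camera',cam('wrist',T)[2][:3,3], cam('wrist',T)[2][:3,2])
s=cv2.imread("pics/scene0.png");c=cam('scene')
hsv=cv2.cvtColor(s,cv2.COLOR_BGR2HSV)
g=((abs(hsv[...,0].astype(int)-65)<15)&(hsv[...,1]>110)&(hsv[...,2]>60)).astype(np.uint8)
n,l,st,ce=cv2.connectedComponentsWithStats(g)
for i in range(1,n):
    if st[i,4]<25: continue
    ys,xs=np.nonzero(l==i);print(st[i],hsv[ys,xs].mean(0))
    for z in(.024,.105): print(z,cv2.minAreaRect(onz(c,np.c_[xs,ys],z)[:,:2].astype(np.float32)))
def sub(im,pts,x,y,w,h):
    k=400/w; v=cv2.resize(im[y:y+h,x:x+w],(400,300),interpolation=cv2.INTER_CUBIC)
    for p in pts: cv2.circle(v,tuple(int(q) for q in ((p-[x-.5,y-.5])*k)),2,(0,0,255),-1)
    return v
t=cv2.imread("pics/top0.png")
Ps=app(S,[[0,0,.264],[0,.082,.189],[0,-.082,.189]]+[[x,y,z] for x in(0,.05) for y in(-.1,.1) for z in (.418,.45)]+[[-.022,y,.226] for y in(-.066,.066)]+[[x,y,.184] for x in(-.035,.035) for y in(-.05,.05)])
Pd=app(D,[[-.036,y,.024] for y in(-.058,0,.058)]+[[x,y,.095] for x in(.068,.098) for y in(-.04,.04)]+[[.02,y,.105] for y in(-.045,.045)])
ct=cam('top')
v=np.vstack([np.hstack([sub(t,proj(ct,Ps),130,120,112,84),sub(t,proj(ct,Pd),290,150,80,60)]),np.hstack([sub(s,proj(c,Ps),270,90,112,84),sub(s,proj(c,Pd),180,220,80,60)])])
cv2.imwrite("pics/c2.png",v)
E
```

```text
1.225 [[ 0.309  0.911  0.274  0.327]
 [ 0.675 -0.413  0.612 -0.538]
 [ 0.67  -0.004 -0.742  0.369]
 [ 0.     0.     0.     1.   ]] [ 1.29  0.63 -0.2   1.19 -0.44  1.81  0.67] [-0.60627231 -0.83303732  0.40999788]
camera [ 0.31268872 -0.57183918  0.52662363] [ 0.16589718  0.37564418 -0.9117947 ]
[207 228   9  33 106] [ 67.24528302 139.73584906  90.05660377]
0.024 ((0.5632506608963013, -0.2329418808221817), (0.01628614403307438, 0.16855531930923462), 63.688106536865234)
0.105 ((0.628510057926178, -0.27454185485839844), (0.015108856372535229, 0.15637096762657166), 63.688114166259766)
[190 242  10  29  67] [ 66.52238806 136.67164179 146.98507463]
0.024 ((0.5732011795043945, -0.31432169675827026), (0.009083887562155724, 0.14147482812404633), 65.73261260986328)
0.105 ((0.637741208076477, -0.3500390350818634), (0.008427254855632782, 0.13124801218509674), 65.73261260986328)
```

View pics/c2.png

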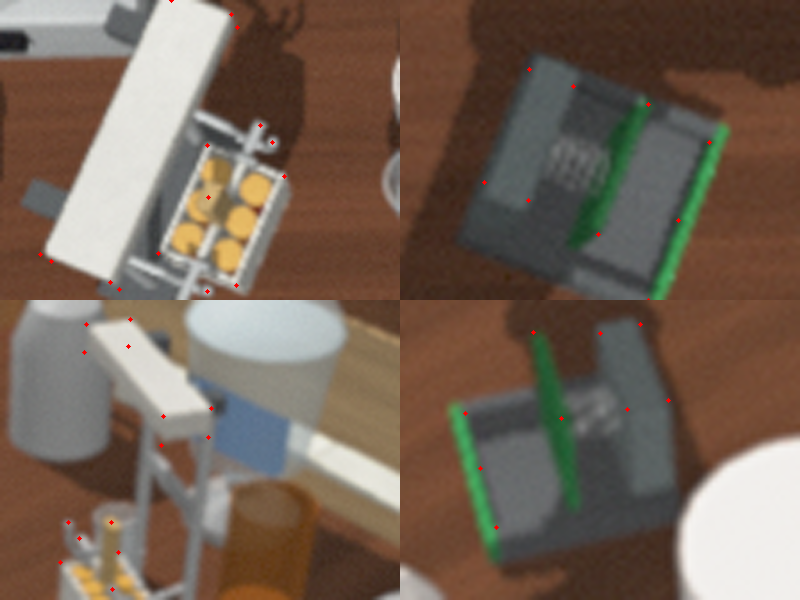

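move_arm:
  commands:
    - [[0.023, 0.025, 0.029, 0, 0, 0, 0.06], [0.023, 0.025, 0.029, 0, 0, 0, 0.06], [0.023, 0.025, 0.029, 0, 0, 0, 0.06], [0.023, 0.025, 0.029, 0, 0, 0, 0.06], [0.023, 0.025, 0.029, 0, 0, 0, 0.06], [0, 0, 0, 0, 0, 0, 0.06], [0, 0, 0, 0, 0, 0, 0.06]]

```text
t: 2.1
eef_pos: [0.5174, -0.422, 0.3421]
tool_rot: [-0.193, 0.784, 0.508, 0.3]
contact_force: [-1.0, -1.0, 0.6]
gripper_width: 0.701
grasp_force: 0.0
```

Run:
```python
from h import *
c,s=grab('wrist','w1'); np.save('w1.npy',c[2])
T=pose();print(T.round(3),bot.get_obs()['q'].round(2))
hsv=cv2.cvtColor(s,cv2.COLOR_BGR2HSV)
g=((abs(hsv[...,0].astype(int)-65)<15)&(hsv[...,1]>110)&(hsv[...,2]>60)).astype(np.uint8)
n,l,st,ce=cv2.connectedComponentsWithStats(g)
for i in range(1,n):
    if st[i,4]<100: continue
    ys,xs=np.nonzero(l==i);print(st[i],hsv[ys,xs].mean(0))
    for z in(.024,.105):
        r=cv2.minAreaRect(onz(c,np.c_[xs,ys],z)[:,:2].astype(np.float32));print(z,r,[x.round(1) for x in (app(np.linalg.inv(D),np.c_[cv2.boxPoints(r),np.full(4,z)])*1e3)])
Pd=app(D,[[-.036,y,.024] for y in(-.058,0,.058)]+[[x,y,.095] for x in(.068,.098) for y in(-.04,.04)]+[[.02,y,.105] for y in(-.045,.045)])
for p in proj(c,Pd): cv2.circle(s,tuple(int(q) for q in p),2,(0,0,255),-1)
cv2.imwrite("pics/w1o.png",s)
```

```text
[[ 0.306  0.912  0.275  0.517]
 [ 0.68  -0.411  0.607 -0.423]
 [ 0.667  0.001 -0.745  0.342]
 [ 0.     0.     0.     1.   ]] [ 1.05  0.61 -0.27  1.28 -0.52  1.57  0.46]
[ 227  162   61   30 1676] [ 68.59188544 133.0924821   80.82756563]
0.024 ((0.5997238159179688, -0.2344820201396942), (0.05593603104352951, 0.10558144003152847), 65.83634185791016) [array([14.1, 51. , 24. ]), array([ 13.8, -54.6,  24. ]), array([ 69.7, -54.7,  24. ]), array([70. , 50.9, 24. ])]
0.105 ((0.5832329988479614, -0.2719580829143524), (0.04641048237681389, 0.08760150521993637), 65.83634185791016) [array([-22.1,  41.8, 105. ]), array([-22.4, -45.8, 105. ]), array([ 24. , -45.9, 105. ]), array([ 24.3,  41.7, 105. ])]
[215 220  86   8 594] [ 67.9006734  135.2003367  117.46632997]
0.024 ((0.5653709173202515, -0.3135124444961548), (0.011806990951299667, 0.13744425773620605), 66.56088256835938) [array([-50.9,  66.1,  24. ]), array([-49.5, -71.4,  24. ]), array([-37.7, -71.3,  24. ]), array([-39. ,  66.2,  24. ])]
0.105 ((0.5547301173210144, -0.33753007650375366), (0.00979631394147873, 0.11403832584619522), 66.56086730957031) [array([-76. ,  54.3, 105. ]), array([-74.9, -59.7, 105. ]), array([-65.1, -59.6, 105. ]), array([-66.2,  54.4, 105. ])]
```

View pics/w1o.png

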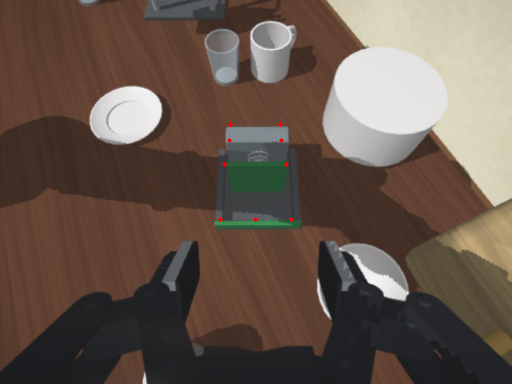

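```bash
sed -i 's/D=fr.*/D=fr([.5824,-.2743,0],np.radians(66.2))/' h.py
python3 - <<'E'
from h import *
print(to(app(S,[-.13,0,.345])))
E
```

```text
[ 0.34528534 -0.17709099  0.32369469]
```

move_arm:
  commands:
    - [[0.029, -0.015, 0.027, 0, 0, 0, 0.06], [0.029, -0.015, 0.027, 0, 0, 0, 0.06], [0.029, -0.015, 0.027, 0, 0, 0, 0.06], [0.029, -0.015, 0.027, 0, 0, 0, 0.06], [0.029, -0.015, 0.027, 0, 0, 0, 0.06], [0.029, -0.015, 0.027, 0, 0, 0, 0.06], [0.029, -0.015, 0.027, 0, 0, 0, 0.06], [0.029, -0.015, 0.027, 0, 0, 0, 0.06], [0.029, -0.015, 0.027, 0, 0, 0, 0.06], [0.029, -0.015, 0.027, 0, 0, 0, 0.06], [0.029, -0.015, 0.027, 0, 0, 0, 0.06], [0.026, -0.012, 0.027, 0, 0, 0, 0.06], [0, 0, 0, 0, 0, 0, 0.06], [0, 0, 0, 0, 0, 0, 0.06]]

```text
t: 3.9
eef_pos: [0.5507, 0.0803, 0.332]
tool_rot: [-0.193, 0.785, 0.506, 0.301]
contact_force: [-0.1, -0.4, 0.2]
gripper_width: 0.703
grasp_force: 0.0
```

Run:
```python
from h import *
c,s=grab('wrist','w2')
T=pose();print(T.round(3),bot.get_obs()['q'].round(2), 'tool in S',(S[:3,:3].T@T[:3,:3]).round(3),to(app(S,[0,0,.234])))
Ps=app(S,[[0,0,.264],[0,.082,.189],[0,-.082,.189]]+[[-.022,y,.226] for y in(-.066,.066)]+[[x,y,.184] for x in(-.035,.035) for y in(-.05,.05)]+[[-.007,y,.264] for y in(-.012,.012)])
for p in proj(c,Ps): cv2.circle(s,tuple(int(q) for q in p),1,(0,0,255),-1)
cv2.imwrite("pics/w2o.png",cv2.resize(s,(780,585),interpolation=cv2.INTER_CUBIC))
```

```text
[[ 0.307  0.911  0.277  0.551]
 [ 0.678 -0.413  0.608  0.08 ]
 [ 0.668  0.001 -0.744  0.332]
 [ 0.     0.     0.     1.   ]] [ 0.65  0.17 -0.58  1.97 -0.77  0.91  0.11] tool in S [[ 0.744 -0.004  0.668]
 [-0.002 -1.    -0.003]
 [ 0.668  0.001 -0.744]] [ 0.02247943 -0.00178168  0.17081149]
```

View pics/w2o.png

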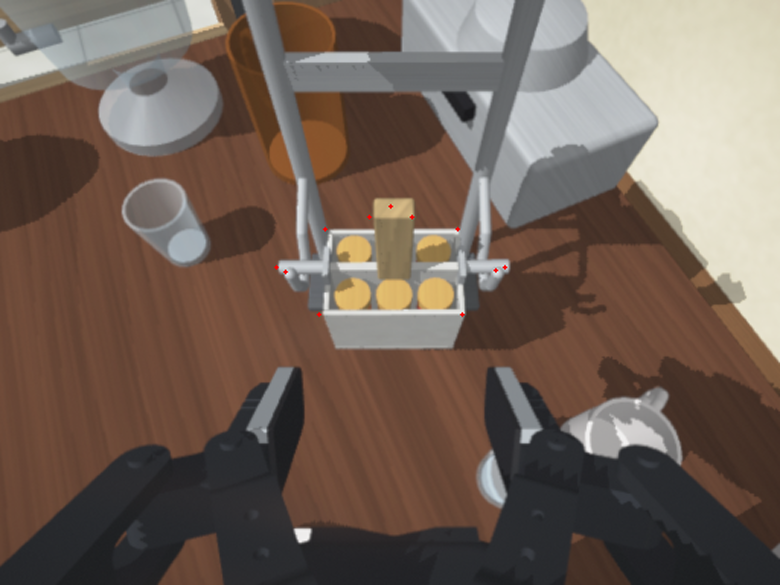

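move_arm:
  commands:
    - [[0.0115, 0.0005, 0.03, 0, 0, 0, 0.06], [0.0115, 0, 0.04, 0, 0, 0, 0.06], [0, 0, 0.04, 0, 0, 0, 0.06], [0, 0, 0.03, 0, 0, 0, 0.06], [0, 0, 0.02, 0, 0, 0, 0.06], [0, 0, 0.014, 0, 0, 0, 0.06], [0, 0, 0, 0, 0, 0, 0.06], [0, 0, 0, 0, 0, 0, 0.06]]

```text
t: 4.95
eef_pos: [0.6061, 0.2027, 0.2184]
tool_rot: [-0.194, 0.784, 0.506, 0.301]
contact_force: [-0.1, 0.3, -0.6]
gripper_width: 0.701
grasp_force: 0.0
```

```bash
sed -i 's/^S=fr(\[.5981,.1883,0\]/S=fr([.6004,.1873,0]/' h.py
python3 - <<'E'
from h import *
c,s=grab('wrist','w3')
T=pose();o=bot.get_obs();print(o['contact_force'],o['q'].round(2),'err',to(app(S,[0,0,.234])))
cv2.imwrite("pics/w3o.png",s)
E
```

```text
[ 0.47768003 -0.04665592  0.9231075 ] [ 0.41  0.41 -0.65  1.99 -0.77  0.51  0.05] err [-0.00185767  0.00117939 -0.00352513]
```

View pics/w3o.png

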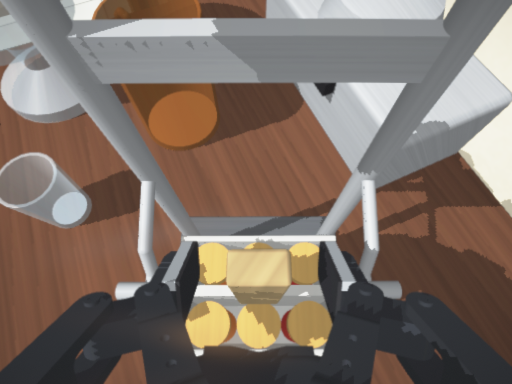

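move_arm:
  commands:
    - [[0, 0, 0, 0, 0, 0, 0.03], [0, 0, 0, 0, 0, 0, 0.0], [0, 0, 0, 0, 0, 0, 0.0], [0, 0, 0, 0, 0, 0, 0.0], [0, 0, 0, 0, 0, 0, 0.0], [0, 0, 0, 0, 0, 0, 0.0]]
  squeeze: 90

```text
t: 5.75
eef_pos: [0.6059, 0.2039, 0.2184]
tool_rot: [-0.194, 0.784, 0.507, 0.301]
contact_force: [0.1, -0.3, 4.9]
gripper_width: 0.272
grasp_force: 88.3
```

move_arm:
  commands:
    - [[0.0033, 0, -0.0037, 0, 0, 0, 0], [0.0067, 0, -0.0074, 0, 0, 0, 0], [0.0067, 0, -0.0074, 0, 0, 0, 0], [0, 0, 0, 0, 0, 0, 0]]

```text
t: 6.25
eef_pos: [0.606, 0.2039, 0.244]
tool_rot: [-0.194, 0.784, 0.507, 0.302]
contact_force: [-0.6, 0.3, -4.4]
gripper_width: 0.268
grasp_force: 88.4
```

move_arm:
  commands:
    - [[0.0067, 0, -0.0074, 0, 0, 0, 0], [0.0067, 0, -0.0074, 0, 0, 0, 0], [0.004, 0, -0.0045, 0, 0, 0, 0], [0, 0, 0, 0, 0, 0, 0], [0, 0, 0, 0, 0, 0, 0]]

```text
t: 6.88
eef_pos: [0.6054, 0.2037, 0.2685]
tool_rot: [-0.195, 0.784, 0.507, 0.301]
contact_force: [0.5, -0.9, -3.2]
gripper_width: 0.267
grasp_force: 88.4
```

Run:
```python
from h import *
o=bot.get_obs();print(o['contact_force'],o['torque'],o['eef_pos'])
c,s=grab('wrist','w4')
c2,s2=grab('scene')
cv2.imwrite("pics/w4o.png",np.hstack([s[150:,80:440],cv2.resize(s2[80:230,260:400],(218,234),interpolation=cv2.INTER_CUBIC)]))
```

```text
[ 0.48615804 -0.85893769 -3.19952641] [-1.11178892  0.53047722  0.02322193] [0.60537956 0.20374725 0.26851406]
```

View pics/w4o.png

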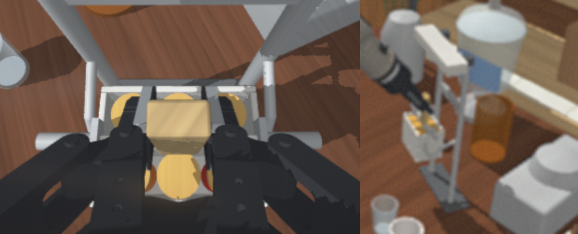

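move_arm:
  commands:
    - [[-0.003, 0, -0.008, 0, 0, 0, 0], [-0.007, 0, -0.007, 0, 0, 0, 0], [-0.0112, 0, -0.01, 0, 0, 0, 0], [-0.0112, 0, -0.01, 0, 0, 0, 0], [-0.015, 0, -0.0134, 0, 0, 0, 0], [-0.015, 0, -0.0134, 0, 0, 0, 0], [-0.015, 0, -0.0134, 0, 0, 0, 0], [-0.015, 0, -0.0134, 0, 0, 0, 0], [0, 0, 0, 0, 0, 0, 0], [0, 0, 0, 0, 0, 0, 0]]

```text
t: 8.22
eef_pos: [0.5532, 0.0874, 0.2731]
tool_rot: [-0.195, 0.784, 0.507, 0.301]
contact_force: [0.2, -0.2, -3.7]
gripper_width: 0.265
grasp_force: 88.5
```

Run:
```python
from h import *
o=bot.get_obs();T=pose();g=T[:3,3]-.019*T[:3,2]
print(o['contact_force'],'grasp in S',app(np.linalg.inv(S),g), 'in D',app(np.linalg.inv(D),g))
print('tool in D',(D[:3,:3].T@T[:3,:3]).round(3))
c,s=grab('wrist','w5')
# to a point in front of dock: caddy centre z .122+..., grip 50 above
for x,z in((-.09,.20),(-.04,.172)): print(x,z,to(app(D,[x,0,z])))
```

```text
[ 0.16882532 -0.19965616 -3.74495239] grasp in S [[-0.12318975  0.00211548  0.28718491]] in D [[0.30643722 0.17278269 0.28718491]]
tool in D [[ 0.743 -0.007  0.669]
 [-0.005 -1.    -0.005]
 [ 0.669  0.    -0.743]]
-0.09 0.2 [-0.35234904  0.17551854 -0.20013065]
-0.04 0.172 [-0.33395456  0.17519405 -0.14585784]
```

move_arm:
  commands:
    - [[-0.01, 0.006, -0.009, 0, 0, 0, 0], [-0.021, 0.0125, -0.019, 0, 0, 0, 0], [-0.021, 0.0125, -0.019, 0, 0, 0, 0], [-0.021, 0.0125, -0.019, 0, 0, 0, 0], [-0.021, 0.0125, -0.019, 0, 0, 0, 0], [-0.021, 0.0125, -0.019, 0, 0, 0, 0], [-0.021, 0.0125, -0.019, 0, 0, 0, 0], [-0.021, 0.0125, -0.019, 0, 0, 0, 0], [-0.021, 0.0125, -0.019, 0, 0, 0, 0], [-0.021, 0.0125, -0.019, 0, 0, 0, 0], [-0.021, 0.0125, -0.019, 0, 0, 0, 0], [-0.021, 0.0125, -0.019, 0, 0, 0, 0], [-0.021, 0.0125, -0.019, 0, 0, 0, 0], [-0.021, 0.0125, -0.019, 0, 0, 0, 0], [-0.01, 0.006, -0.009, 0, 0, 0, 0], [0, 0, 0, 0, 0, 0, 0], [0, 0, 0, 0, 0, 0, 0]]

```text
t: 10.4
eef_pos: [0.5504, -0.3431, 0.2739]
tool_rot: [-0.195, 0.783, 0.508, 0.301]
contact_force: [0.4, 0.8, -3.4]
gripper_width: 0.266
grasp_force: 88.6
```

```bash
cat >> h.py <<'E'
def st():
    o=bot.get_obs();T=pose(o);g=T[:3,3]-.019*T[:3,2]
    print('t',o['t'],'F in D',(D[:3,:3].T@o['contact_force']).round(2),'grasp in D',app(np.linalg.inv(D),g).round(4),'q',o['q'].round(2),'z axis in D',(D[:3,:3].T@T[:3,:3]).round(3)[:,2])
E
python3 - <<'E'
from h import *
st()
for x,z in((-.075,.22),(-.075,.163)): print(x,z,to(app(D,[x,0,z])))
E
```

```text
t 10.4 F in D [ 0.88  0.   -3.44] grasp in D [[-0.0886  0.0016  0.288 ]] q [ 0.99  0.6  -0.33  1.48 -0.53  1.36  0.46] z axis in D [ 0.67  -0.003 -0.742]
-0.075 0.22 [-0.0354329   0.00156582  0.05956009]
-0.075 0.163 [-0.07362414  0.00158698  0.10187355]
```

move_arm:
  commands:
    - [[-0.014, 0.0005, 0.0155, 0, 0, 0, 0], [-0.014, 0.0005, 0.0155, 0, 0, 0, 0], [-0.014, 0.0005, 0.0155, 0, 0, 0, 0], [-0.014, 0, 0.0155, 0, 0, 0, 0], [-0.014, 0, 0.0155, 0, 0, 0, 0], [-0.0135, 0, 0.015, 0, 0, 0, 0], [0, 0, 0, 0, 0, 0, 0], [0, 0, 0, 0, 0, 0, 0]]

```text
t: 11.4
eef_pos: [0.5519, -0.3458, 0.1497]
tool_rot: [-0.194, 0.784, 0.507, 0.301]
contact_force: [0.1, 0.1, -3.6]
gripper_width: 0.266
grasp_force: 88.5
```

Run:
```python
from h import *
st()
T=pose();g=app(np.linalg.inv(D),T[:3,3]-.019*T[:3,2])[0]
C=fr(app(D,g+[-.0048,0,-.0485])[0],np.radians(65.8))
P=[[x,y,z] for x in(-.035,.035) for y in(-.05,.05) for z in(-.08,0)]+[[0,y,.005] for y in(-.082,.082)]+[[x,y,.08] for x in(-.007,.007) for y in(-.012,.012)]
Pd=app(D,[[-.036,y,.024] for y in(-.068,.068)]+[[.02,y,.105] for y in(-.045,.045)])
def sub(n,x,y,w,h,W,H):
    c,im=grab(n,'p6'+n); v=cv2.resize(im[y:y+h,x:x+w],(W,H),interpolation=cv2.INTER_CUBIC)
    for pts,col in((app(C,P),(0,0,255)),(Pd,(255,0,255))):
        for p in proj(c,pts): 
            q=(p-[x-.5,y-.5])*W/w; cv2.circle(v,tuple(int(i) for i in q),2,col,-1)
    return v
v=np.vstack([np.hstack([sub('top',310,150,80,60,400,300),sub('scene',160,190,100,75,400,300)]),cv2.copyMakeBorder(sub('wrist',112,174,280,210,400,300),0,0,0,400,0)])
cv2.imwrite("pics/c6.png",v)
```

```text
t 11.4 F in D [ 0.13 -0.09 -3.57] grasp in D [[-0.0904 -0.0008  0.1638]] q [ 0.99  0.73 -0.32  1.55 -0.52  1.18  0.57] z axis in D [ 0.669 -0.006 -0.743]
```

View pics/c6.png

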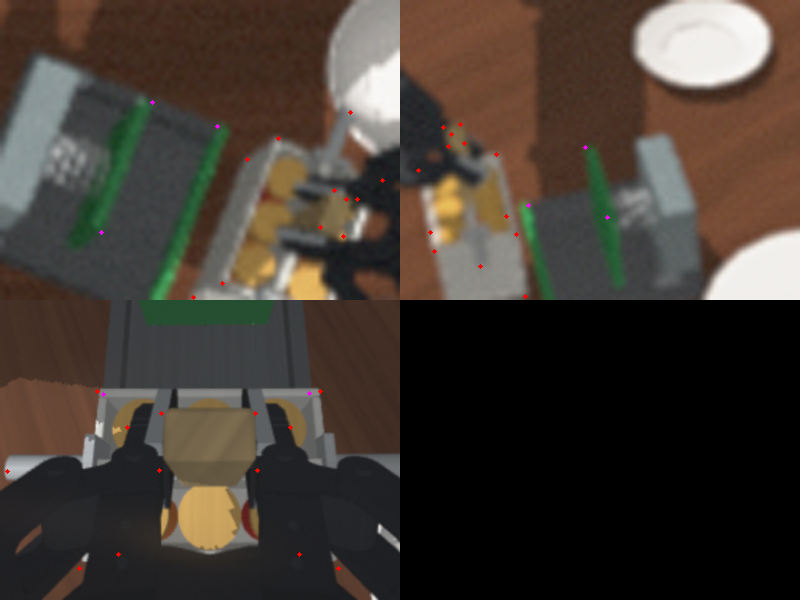

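move_arm:
  commands:
    - [[0.0119, 0, 0.0107, 0, 0, 0, 0], [0.0119, 0, 0.0107, 0, 0, 0, 0], [0.0119, 0, 0.0107, 0, 0, 0, 0], [0.0119, 0, 0.0107, 0, 0, 0, 0], [0.006, 0, 0.0054, 0, 0, 0, 0], [0.006, 0, 0.0054, 0, 0, 0, 0], [0, 0, 0, 0, 0, 0, 0]]

```text
t: 12.42
eef_pos: [0.5843, -0.2724, 0.1491]
tool_rot: [-0.194, 0.784, 0.507, 0.301]
contact_force: [-0.6, -1.6, -2.4]
gripper_width: 0.272
grasp_force: 88.7
```

```bash
python3 -c "
from h import *
st()"
```

```text
t 12.425 F in D [-1.71 -0.09 -2.44] grasp in D [[-0.0102 -0.0009  0.1632]] q [ 0.92  0.69 -0.36  1.63 -0.56  1.08  0.52] z axis in D [ 0.669 -0.005 -0.743]
```

move_arm:
  commands:
    - [[0.0045, 0, 0.004, 0, 0, 0, 0], [0.0045, 0, 0.004, 0, 0, 0, 0], [0.003, 0, 0.0027, 0, 0, 0, 0], [0, 0, 0, 0, 0, 0, 0]]

```text
t: 12.92
eef_pos: [0.5908, -0.258, 0.1489]
tool_rot: [-0.194, 0.784, 0.507, 0.301]
contact_force: [-1.8, -3.9, -4.3]
gripper_width: 0.27
grasp_force: 88.8
```

```bash
python3 -c "
from h import *
st()"
```

```text
t 12.925 F in D [-4.27  0.1  -4.35] grasp in D [[ 0.0056 -0.001   0.1631]] q [ 0.9   0.69 -0.37  1.65 -0.57  1.06  0.51] z axis in D [ 0.668 -0.005 -0.744]
```

move_arm:
  commands:
    - [[0.0037, 0, 0.0033, 0, 0, 0, 0], [0, 0, 0, 0, 0, 0, 0], [-0.0027, 0, 0.003, 0, 0, 0, 0], [-0.0027, 0, 0.003, 0, 0, 0, 0], [-0.0027, 0, 0.003, 0, 0, 0, 0], [-0.0027, 0, 0.003, 0, 0, 0, 0], [0, 0, 0, 0, 0, 0, 0]]

```text
t: 13.8
eef_pos: [0.5929, -0.2538, 0.1332]
tool_rot: [-0.194, 0.784, 0.507, 0.301]
contact_force: [-1.9, -4.5, -2.8]
gripper_width: 0.267
grasp_force: 89.1
```

```bash
python3 -c "
from h import *
st()"
```

```text
t 13.8 F in D [-4.89 -0.12 -2.8 ] grasp in D [[ 0.0103 -0.0013  0.1473]] q [ 0.9   0.71 -0.37  1.66 -0.57  1.03  0.52] z axis in D [ 0.669 -0.006 -0.743]
```

move_arm:
  commands:
    - [[-0.0027, 0, 0.003, 0, 0, 0, 0], [-0.0027, 0, 0.003, 0, 0, 0, 0], [-0.0013, 0, 0.0015, 0, 0, 0, 0], [0, 0, 0, 0, 0, 0, 0]]

```text
t: 14.3
eef_pos: [0.593, -0.2537, 0.1234]
tool_rot: [-0.194, 0.784, 0.507, 0.301]
contact_force: [-3.6, -4.7, -2.0]
gripper_width: 0.27
grasp_force: 89.2
```

move_arm:
  commands:
    - [[-0.0007, 0, 0.0007, 0, 0, 0, 0], [-0.0007, 0, 0.0007, 0, 0, 0, 0], [0, 0, 0, 0, 0, 0, 0]]

```text
t: 14.68
eef_pos: [0.5931, -0.2537, 0.1216]
tool_rot: [-0.194, 0.784, 0.507, 0.301]
contact_force: [-2.0, -5.5, -1.0]
gripper_width: 0.271
grasp_force: 89.2
```

```bash
python3 -c "
from h import *
st()"
```

```text
t 14.675 F in D [-5.89 -0.39 -1.04] grasp in D [[ 0.0104 -0.0013  0.1357]] q [ 0.9   0.72 -0.37  1.66 -0.57  1.02  0.53] z axis in D [ 0.669 -0.006 -0.743]
```

move_arm:
  commands:
    - [[-0.0007, 0, 0.0007, 0, 0, 0, 0], [0, 0, 0, 0, 0, 0, 0]]

```text
t: 14.92
eef_pos: [0.5931, -0.2537, 0.121]
tool_rot: [-0.194, 0.784, 0.507, 0.301]
contact_force: [-3.2, -5.0, 0.3]
gripper_width: 0.268
grasp_force: 89.6
```

move_arm:
  commands:
    - [[-0.0007, 0, 0.0007, 0, 0, 0, 0], [0, 0, 0, 0, 0, 0, 0]]

```text
t: 15.18
eef_pos: [0.5931, -0.2537, 0.1209]
tool_rot: [-0.195, 0.784, 0.507, 0.302]
contact_force: [-5.6, -4.4, 6.1]
gripper_width: 0.266
grasp_force: 90.3
```

move_arm:
  commands:
    - [[-0.0015, 0, -0.0013, 0, 0, 0, 0], [-0.0015, 0, -0.0013, 0, 0, 0, 0], [0, 0, 0, 0, 0, 0, 0]]

```text
t: 15.55
eef_pos: [0.5926, -0.2549, 0.1209]
tool_rot: [-0.196, 0.783, 0.507, 0.302]
contact_force: [-1.4, 1.5, 6.4]
gripper_width: 0.265
grasp_force: 89.4
```

Run:
```python
from h import *
st()
for n in('wrist','top','scene'): grab(n,'p7'+n)
```

```text
t 15.55 F in D [0.81 1.85 6.43] grasp in D [[ 0.0091 -0.0014  0.135 ]] q [ 0.9   0.73 -0.37  1.66 -0.57  1.02  0.54] z axis in D [ 0.672 -0.004 -0.741]
```

move_arm:
  commands:
    - [[0, 0, 0, 0, 0, 0, 0.03], [0, 0, 0, 0, 0, 0, 0.05], [0, 0, 0, 0, 0, 0, 0.06], [0, 0, 0, 0, 0, 0, 0.06], [0, 0, 0, 0, 0, 0, 0.06]]
  squeeze: 20

```text
t: 16.32
eef_pos: [0.5912, -0.257, 0.119]
tool_rot: [-0.195, 0.784, 0.507, 0.301]
contact_force: [-0.2, 0.4, 0.6]
gripper_width: 0.702
grasp_force: 0.0
```

move_arm:
  commands:
    - [[0, 0, -0.01, 0, 0, 0, 0.06], [0, 0, -0.02, 0, 0, 0, 0.06], [0, 0, -0.03, 0, 0, 0, 0.06], [0, 0, -0.04, 0, 0, 0, 0.06], [0, 0, -0.05, 0, 0, 0, 0.06], [0, 0, -0.05, 0, 0, 0, 0.06], [0, 0, 0, 0, 0, 0, 0.06], [0, 0, 0, 0, 0, 0, 0.06]]

```text
t: 17.32
eef_pos: [0.536, -0.3791, 0.268]
tool_rot: [-0.194, 0.784, 0.507, 0.301]
contact_force: [-0.2, 0.7, -0.2]
gripper_width: 0.701
grasp_force: 0.0
```

Run:
```python
from h import *
st()
P=[[x,y,z] for x in(-.035,.035) for y in(-.05,.05) for z in(0,)]+[[0,y,.005] for y in(-.082,.082)]+[[x,y,.08] for x in(-.007,.007) for y in(-.012,.012)]
C=D.copy();C[2,3]=.086
def sub(n,x,y,w,h,W,H):
    c,im=grab(n,'p8'+n); v=cv2.resize(im[y:y+h,x:x+w],(W,H),interpolation=cv2.INTER_CUBIC)
    for p in proj(c,app(C,P)):
        q=(p-[x-.5,y-.5])*W/w; cv2.circle(v,tuple(int(i) for i in q),2,(0,0,255),-1)
    return v
v=np.vstack([np.hstack([sub('top',290,150,80,60,400,300),sub('scene',160,200,100,75,400,300)]),cv2.copyMakeBorder(sub('wrist',112,50,280,210,400,300),0,0,0,400,0)])
cv2.imwrite("pics/c8.png",v)
```

```text
t 17.325 F in D [ 0.53  0.47 -0.21] grasp in D [[-0.1273  0.0003  0.2821]] q [ 1.03  0.63 -0.31  1.43 -0.51  1.4   0.49] z axis in D [ 0.669 -0.005 -0.743]
```

View pics/c8.png

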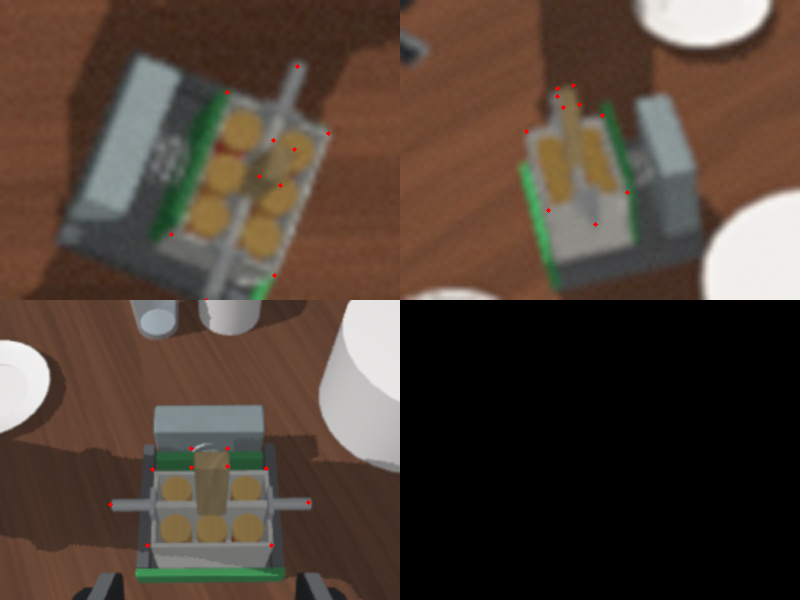

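```bash
python3 -c "
from h import *
print(bot.hand_in())"
```

```text
the job is handed in; nothing more can be done
None
```

The caddy is off the hooks and stands upright on the dock floor behind the lip with the spring plate holding it. The last pictures put it within about 2 mm of its seated place; the arm was clear of everything and the job was handed in at about 17.5 s, with no verdict shown to me.

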